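# Slide the pump crate from the bench onto the lift trolley

## Robot

A 7-joint arm with a two-finger parallel gripper is mounted at the origin on the work surface. World frame = base frame: x ahead of the robot, y to its left, z up, the work surface at z = 0. Lengths are in m, angles in rad, forces in N, time in s.
With the tool pointing down it reaches from about 0.35 to 0.9 m from the base axis. Payload 19.9 kg.
Tool frame: the origin (TCP) lies between the finger pads; the fingertips stand 17 mm ahead of it and the grasp point (between the pads) lies 2 mm behind it (tips_ahead is the distance from the TCP to the fingertips, in m); z points along the fingers, y is the direction in which the jaws open and shut (so a half turn about z gives the same grasp; the last joint's range is limited). The gripper opens to 94 mm and grips with 3 to 60 N. Pads are 16 mm wide; open, the fingers measure 119 mm over their backs; the gripper's body (75 mm by 177 mm) begins 78 mm behind the grasp point.
Start: joints at [1.23, 0.417, -0.01, 1.614, 0.005, 1.111, -0.053], TCP at [0.185, -0.597, 0.193] pointing down, gripper open.
Joint ranges: [-2.81, 2.81], [-0.39, 2.02], [-1.27, 1.25], [0.06, 2.57], [-1.19, 4.33], [0.19, 2], [-2.82, 2.82]. Speed limits (rad/s): [1.89, 1.89, 2.39, 2.39, 3.01, 3.01, 3.01].

## Interface

Orientations are given as [roll, pitch, yaw] about the fixed x, y, z axes, in that order (R = Rz(yaw) Ry(pitch) Rx(roll)).
In Python, from rig import * gives the robot as it stands. The module is installed in compiled form; this text tells all that it offers.
- The arm moves only by the shell command python3 -m jog 'ROWS'. ROWS is JSON, a list that holds one entry, the list of rows, each a list of 7 numbers: the turn, a rotation vector about the tool's x, y, z in units of pi rad (1.0 is pi rad), then the shift along the tool's x, y, z in units of 0.15 m (1.0 is 0.15 m), then the gripper command: -1 is shut, 1 is fully open, values between are in proportion. A call has 1 to 12 rows; each row is the pose to reach, as a shift and turn from the pose measured when the call began, along the tool's axes at that moment, turning the shorter way round; what a row does not reach only later rows make up. A row lasts 1/8 s, in which the tool goes at most 62.5 mm and 10.7 degrees, less where a joint would pass 70% of its speed; a pose out of reach is approached as far as the arm can. A call with a number of a shift or a turn outside -1 to 1 is refused whole. A call with a gripper value outside its range is refused whole. The fingers move at their own pace and stop on an object; the grip force is fixed at half the most. Time passes only in rows, so rows that repeat a pose let the fingers close. It gives the time, the measured TCP pose, the force and the opening at its end, in the units of the state.
- state(): the state, without advancing time (a new reading comes with each control period).
- camera(name): name is "side" or "top"; returns a dict with "frame" (400x640x3 uint8, red, green, blue), "depth" (400x640 float32, m along the optical axis (not along the pixel's ray), 0 where there is no reading), "K" (3x3 intrinsics, pixels), "rvec" (rotation vector, rad) and "tvec" (3), from world to camera coordinates, as OpenCV has them. Camera axes: x right, y down, z forward; pixel columns grow to the right and rows downward; lengths in m; the calibration is good to about 2 mm. A picture is of the moment at which its call begins.
- job_done(): hands the job in, once; it reports no verdict.
The state is a dict: "time": time; "qpos": joint angles; "qvel": joint speeds; "effort": joint torques, N m; "position": TCP position; "ee_rot": TCP orientation; "contact_force": force on the tool from outside, world axes, zero at the start; "moment": the same for the moment, N m; "grip_width": opening from 0.0 (shut) to 1.0 (fully open).
Only numpy, scipy, OpenCV 4.12 (cv2) and the standard library are available. Lean on these libraries where they do the work, as an engineer would, in place of code of your own. Each camera call takes 0.05 s, during which the arm holds its last target.

## Task

The tall pump crate is too heavy to lift: push it, low down on its pine base so that it slides without rocking, off the end of the bench and onto the deck of the docked lift trolley, until it stands snug against the near face of the carton already aboard, square to the carton and in line with it. Do not lift the crate or touch its upper half, do not shove the carton along, and leave the other things alone. Then draw back clear.

Things in the scene. Friction and masses are not known exactly. Their poses are not given: they have to be found in the camera images.
- crate: Tall narrow pump crate, 100 along its x, 170 along y, 233 mm tall to the lid: ply panels in a pine frame on two runners, 1.7 to 2.5 kg, friction 0.5 to 0.7. Origin: centre of the underside; x points to the side that goes against the carton. Runners 90 long in x, 20 high. A push along x made higher than about 60 mm may tip it. Solid pine base, flat-faced, 100 x 170: the band 20 to 70 mm up; push there.
- crate_top: The crate's upper half, all from 120 mm above its underside up: panels, top frame, lid at 233 and a steel bail handle up to 262 mm. Fixed to the crate. Origin on the crate's axis, 120 mm above its underside. Not to be touched.
- crate_far (a point): Centre of the far (+x) face of the crate's pine base, 45 mm above its underside and 50 mm from its axis: this face goes against the carton.
- lift: Orange hand scissor-lift trolley docked end-on at the left (+y) end of the bench; it stays put. Deck 700 along x, 450 mm along y, flat, no rim, 1.5 mm lower than the bench top. A slot 3 to 9 mm wide parts it from the bench edge, which runs along world x at y = 0.120 m. Origin: on the deck's top, middle of the docked edge; x points away from the bench.
- carton: Heavy strapped brown carton already aboard, resting on the deck: 220 along its x, 180 along its y, 140 mm tall, 6 kg. Origin: centre of its underside. Its x axis points away from the bench; its near face looks back at the bench.
- carton_near (a point): centre of the carton's near (-x) face, 45 mm above the deck
- tin: Round grease tin, 64 across, 68 mm tall, on the deck beside the free space; loose, leave it alone. Origin: centre of its underside.
- fittings: Small white box of fittings, 80 x 55 x 50 mm, on the deck beside the free space; loose, leave it alone. Origin: centre of its underside.
- drill: Cordless drill lying on its side, about 200 x 210 mm, 70 mm tall; loose, leave it alone. Origin: centre of its underside.
- tumbler: Green drinking tumbler, 80 across, 170 mm tall; loose, leave it alone. Origin: centre of its underside.
- tape: Roll of packing tape lying flat, 110 across, 48 mm tall; loose, leave it alone. Origin: centre of its underside.
- driver: Red-handled screwdriver lying on the bench; loose, leave it alone. Origin: near the middle of its length, on the bench.
- measure: Tape measure, 70 x 36 x 66 mm; loose, leave it alone. Origin: centre of its underside.

How it is judged:
At the end, for the whole second after the job is handed in: The crate stands upright, still and wholly on the lift's deck, its far face within 15 mm of the carton's near face, its middle within 30 mm of the carton's middle sideways, its faces within 0.1 rad of square with the carton; the carton has moved less than 15 mm (x of crate_far in the frame of carton between -0.125 and -0.105 m and y of crate_far in the frame of carton between -0.03 and 0.03 m and angle between the x axis of crate and the x axis of carton, either way round below 0.1 rad and x of crate in the frame of lift above 0.05 m and angle between crate's own z axis and vertical below 0.03 rad and z of crate in the frame of lift between -0.006 and 0.006 m and linear speed of crate below 0.01 m/s and distance of carton from where it was at the start of the episode below 0.015 m); the robot touches nothing.
It fails at once if the crate rocks or tips by more than about 7 degrees (angle between crate's own z axis and vertical above 0.12 rad).
It fails at once if the crate is lifted or carried (height (world z) of crate above 0.015 m).
It fails at once if the robot pushes, presses or takes hold of the crate's upper half (over 1 N) (contact force between any of the fingers, the arm and crate_top above 1 N).
It fails at once if the carton aboard is shoved along by more than 15 mm (distance of carton from where it was at the start of the episode above 0.015 m).
It fails at once if any of the tin, box of fittings, drill, tumbler, tape, screwdriver and tape measure is shifted by more than 15 mm (distance of any of tin, fittings, drill, tumbler, tape, driver, measure from where it was at the start of the episode above 0.015 m).
It also fails if it takes over 51 s, if anything falls off the work surface, if the arm or the gripper's body presses on something with over 40 N, if the wrist force passes 120 N, or if a joint passes its speed limit or range.

## Working session

There is one attempt and no reset: what is moved stays moved. The work goes in short steps, Python scripts to look and compute and a shell command to move; the robot and the scene stay as the last step left them, time stands still between calls to the robot, and variables do not carry over. Pictures are saved under pics/ and viewed, and the job is handed in when it is done.

```bash
mkdir -p pics; python3 - <<'E'
from rig import *
import cv2,numpy as np
s=state();print({k:np.round(v,3).tolist() for k,v in s.items()})
for n in("side","top"):
    c=camera(n);cv2.imwrite(f"pics/{n}0.png",c["frame"][:,:,::-1])
    np.savez(f"pics/{n}0.npz",**c)
    R=cv2.Rodrigues(c["rvec"])[0];print(n,c["K"].tolist(),(-R.T@np.ravel(c["tvec"])).round(3),R.round(3).tolist())
E
```

```text
{'time': 0.0, 'qpos': [1.229, 0.418, -0.01, 1.614, 0.005, 1.111, -0.053], 'qvel': [-0.001, 0.001, 0.001, -0.001, 0.0, -0.001, -0.002], 'effort': [0.0, -85.125, 0.639, -42.598, -0.049, 0.019, 0.0], 'position': [0.184, -0.597, 0.193], 'ee_rot': [-3.14, 0.0, 0.3], 'contact_force': [-0.897, 0.201, -1.321], 'moment': [0.002, 0.022, -0.002], 'grip_width': 0.999}
side [[507.22928833497093, 0.0, 333.208357199832], [0.0, 507.22928833497093, 209.44480416531465], [0.0, 0.0, 1.0]] [0.536 0.448 1.68 ] [[-1.0, -0.014, 0.001], [-0.014, 0.952, -0.306], [0.003, -0.306, -0.952]]
top [[369.6561161778383, 0.0, 323.2058124317924], [0.0, 369.6561161778383, 197.62833550095684], [0.0, 0.0, 1.0]] [ 0.314 -0.08   1.241] [[0.108, -0.994, -0.001], [-0.973, -0.106, -0.203], [0.201, 0.023, -0.979]]
```

View pics/side0.png

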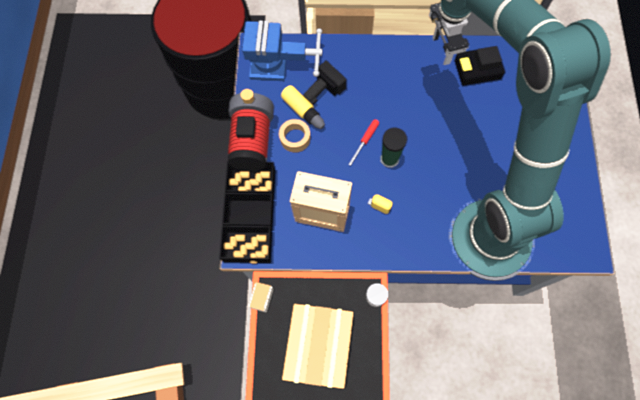

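View pics/top0.png

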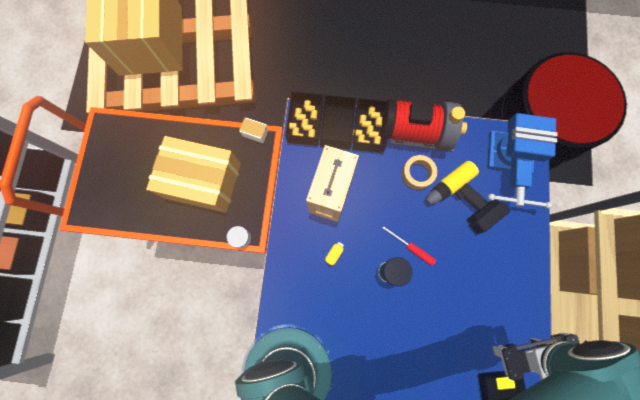

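```bash
cat > h.py <<'E'
import cv2,numpy as np
def pts(c):
    R=cv2.Rodrigues(c["rvec"])[0];K=c["K"];d=c["depth"]
    v,u=np.mgrid[:d.shape[0],:d.shape[1]]
    p=np.stack([(u-K[0,2])/K[0,0]*d,(v-K[1,2])/K[1,1]*d,d],-1)
    w=(p-np.ravel(c["tvec"]))@R
    w[d<=0]=np.nan
    return w
def rect(w,m,name):
    m=m.astype(np.uint8)
    n,l,s,_=cv2.connectedComponentsWithStats(m)
    for i in range(1,n):
        if s[i,4]<40: continue
        q=w[l==i]; r=cv2.minAreaRect((q[:,:2]*1000).astype(np.float32))
        print(name,s[i].tolist(),"c",np.round(r[0],1),"sz",np.round(r[1],1),"ang",round(r[2],2),"z",np.round(np.median(q[:,2])*1000,1),np.round(q[:,2].max()*1000,1))
def allobj(c,n):
    w=pts(c);x,y,z=w[...,0],w[...,1],w[...,2]
    with np.errstate(invalid='ignore'):
        rect(w,(z>.218)&(z<.245)&(x>.3)&(x<.85)&(y>-.3)&(y<.3),n+" lid")
        rect(w,(z>.128)&(z<.15)&(x>.3)&(x<.9)&(y>.1)&(y<.6),n+" carton")
        rect(w,(z>.025)&(z<.2)&(x>.3)&(x<.95)&(y>-.6)&(y<.6),n+" >25")
        rect(w,(z>.035)&(z<.06)&(x>.3)&(x<.85)&(y>.1)&(y<.6),n+" deckbox")
    return w
E
python3 - <<'E'
from h import *
for n in("side","top"):
    c=dict(np.load(f"pics/{n}0.npz")); allobj(c,n)
E
```

```text
side lid [290, 172, 62, 43, 1727] c [578.9 -74.7] sz [104.1 170.8] ang 78.27 z 232.2 244.2
side carton [283, 304, 70, 85, 4712] c [579.1 370.1] sz [222.7 180.1] ang 83.4 z 138.3 149.0
side >25 [281, 68, 66, 61, 1526] c [ 596.3 -520.3] sz [213.8 199.7] ang 43.15 z 51.5 102.3
side >25 [219, 89, 57, 175, 5357] c [ 828.4 -178. ] sz [163.8 566.9] ang 0.29 z 93.9 197.6
side >25 [279, 119, 31, 31, 475] c [ 682.7 -360.8] sz [110.1 110.5] ang 56.66 z 45.6 57.2
side >25 [382, 127, 26, 38, 731] c [ 342.7 -285.1] sz [81.1 80. ] ang 68.14 z 166.1 181.5
side >25 [291, 192, 60, 40, 855] c [564.8 -33.1] sz [196.8  87.7] ang 18.44 z 102.5 199.9
side >25 [371, 195, 22, 18, 248] c [ 377.2 -102.1] sz [37.7 70.8] ang 62.3 z 61.2 73.5
side >25 [249, 283, 24, 29, 459] c [771.  217.1] sz [80.7 55.9] ang 76.87 z 48.1 59.6
side >25 [367, 284, 21, 22, 372] c [397.9 207.6] sz [64.1 64.5] ang 87.94 z 66.3 75.6
side >25 [283, 304, 70, 85, 4716] c [579.1 370.1] sz [222.7 180.1] ang 83.4 z 138.3 149.0
side deckbox [249, 283, 23, 28, 444] c [771.  217.1] sz [80.7 55.9] ang 76.87 z 48.2 59.6
top lid [307, 145, 52, 67
[... 516 characters left out ...]
>25 [426, 161, 72, 73, 1958] c [ 601.4 -524.8] sz [213.5 199.5] ang 45.79 z 54.6 100.2
top >25 [307, 203, 34, 18, 284] c [500.7 -60. ] sz [101.5  18.9] ang 87.11 z 102.1 200.0
top >25 [227, 226, 24, 22, 394] c [401.5 205.3] sz [65.1 64.9] ang 28.97 z 68.1 75.0
top >25 [325, 243, 19, 22, 239] c [ 380.7 -105.8] sz [35.9 71.8] ang 63.4 z 65.5 72.2
top >25 [408, 243, 28, 20, 105] c [ 415.8 -389.1] sz [98.3 17. ] ang 59.95 z 27.1 32.6
top >25 [380, 257, 33, 29, 732] c [ 345.9 -288.1] sz [78.4 80.9] ang 6.85 z 171.1 177.3
top deckbox [240, 118, 28, 22, 398] c [776.3 214.8] sz [82.1 56.1] ang 77.59 z 51.4 58.2
top deckbox [216, 159, 23, 52, 126] c [568.2 260.3] sz [ 27.4 179.7] ang 74.6 z 46.9 59.9
```

```bash
cat > g.py <<'E'
import sys,numpy as np
from scipy.spatial.transform import Rotation as Ro
from rig import state
def show():
    s=state();print("t",round(s["time"],2),"pos",np.round(s["position"],4),"rpy",np.round(s["ee_rot"],3),"F",np.round(s["contact_force"],1),"q",np.round(s["qpos"],2));return s
def tgt(pos,head,tilt):
    """head deg: horizontal dir of push; tilt deg from vertical"""
    h=np.array([np.cos(np.radians(head)),np.sin(np.radians(head)),0]);t=np.radians(tilt)
    z=np.sin(t)*h+np.array([0,0,-np.cos(t)]); y=np.array([h[1],-h[0],0]);x=np.cross(y,z)
    s=show();R0=Ro.from_euler("xyz",s["ee_rot"]);R1=Ro.from_matrix(np.c_[x,y,z])
    rv=(R0.inv()*R1).as_rotvec();sh=R0.inv().apply(np.array(pos)-s["position"])
    cur=R0.as_matrix();zz=cur[:,2]
    print("tip",np.round(s["position"]+.017*zz,4),"head",np.degrees(np.arctan2(-cur[0,1]*-1,1)) if 0 else round(np.degrees(np.arctan2(cur[0,1],-cur[1,1]))+0,2),"tilt",round(np.degrees(np.arccos(-zz[2])),2))
    print("turn",np.round(rv/np.pi,4),"shift",np.round(sh/.15,3),"deg",round(np.degrees(np.linalg.norm(rv)),1))
if __name__=="__main__": 
    a=[float(v) for v in sys.argv[1:]];tgt(a[:3],a[3],a[4])
E
python3 -m jog '[[[0,0,0,0,0,-0.4,-0.5],[0,0,0,0,0,-0.8,0],[0,0,0,0,0,-1,1],[0,0,0,0,0,-1,1]]]'; python3 g.py 0.40 -0.45 0.35 60 0
```

```text
time: 0.6
position: [0.1847, -0.5976, 0.3447]
ee_rot: [3.139, -0.0, 0.3]
contact_force: [0.5, -0.9, -0.4]
grip_width: 0.986
t 0.6 pos [ 0.1847 -0.5976  0.3447] rpy [ 3.139 -0.     0.3  ] F [ 0.5 -0.9 -0.4] q [ 1.23  0.32 -0.    1.4   0.    1.41 -0.05]
tip [ 0.1848 -0.5976  0.3277] head 17.18 tilt 0.13
turn [ 7.000e-04  2.000e-04 -2.379e-01] shift [ 1.662 -0.516 -0.036] deg 42.8
```

```bash
python3 -m jog '[[[0,0,-0.05,0.3,-0.1,0,1],[0,0,-0.1,0.6,-0.2,0,1],[0,0,-0.15,0.95,-0.3,0,1],[0,0,-0.15,0.95,-0.3,0,1]]]'; python3 g.py 0.45 -0.32 0.35 78 40
```

```text
time: 1.1
position: [0.3111, -0.5096, 0.3434]
ee_rot: [3.141, -0.001, 0.779]
contact_force: [-0.4, 0.3, 0.3]
grip_width: 0.998
t 1.1 pos [ 0.3111 -0.5096  0.3434] rpy [ 3.141e+00 -1.000e-03  7.790e-01] F [-0.4  0.3  0.3] q [ 1.09  0.27 -0.15  1.48  0.04  1.39  0.15]
tip [ 0.3111 -0.5096  0.3264] head 44.65 tilt 0.06
turn [ 0.0649  0.2156 -0.1775] shift [ 1.547 -0.249 -0.043] deg 51.6
```

```bash
python3 g.py 0.5 -0.3 0.35 78 0
```

```text
t 1.1 pos [ 0.3111 -0.5096  0.3434] rpy [ 3.141e+00 -1.000e-03  7.790e-01] F [-0.4  0.3  0.3] q [ 1.09  0.27 -0.15  1.48  0.04  1.39  0.15]
tip [ 0.3111 -0.5096  0.3264] head 44.65 tilt 0.06
turn [ 0.0003 -0.0002 -0.1853] shift [ 1.878 -0.109 -0.042] deg 33.4
```

```bash
python3 -m jog '[[[0.01,0.05,-0.04,0.2,-0.03,0,1],[0.03,0.1,-0.09,0.45,-0.07,0,1],[0.045,0.15,-0.13,0.7,-0.1,0,1],[0.06,0.2,-0.17,0.95,-0.13,0,1],[0.065,0.215,-0.177,0.95,-0.13,0,1],[0.065,0.215,-0.177,0.95,-0.13,0,1]]]'; python3 g.py 0.52 -0.25 0.3 78 40
```

```text
time: 1.85
position: [0.3975, -0.3969, 0.3402]
ee_rot: [-3.134, -0.701, 1.352]
contact_force: [-0.1, -0.6, -0.7]
grip_width: 1.001
t 1.85 pos [ 0.3975 -0.3969  0.3402] rpy [-3.134 -0.701  1.352] F [-0.1 -0.6 -0.7] q [ 1.21  0.55 -0.31  1.29 -0.37  1.79  0.68]
tip [ 0.3998 -0.3862  0.3272] head 77.74 tilt 40.16
turn [-0.0004 -0.0009 -0.0023] shift [0.694 0.591 0.931] deg 0.4
```

```bash
python3 -m jog '[[[0,0,0,0.17,0.15,0.23,1],[0,0,0,0.35,0.3,0.46,1],[0,0,0,0.52,0.44,0.7,1],[0,0,0,0.69,0.59,0.93,1],[0,0,0,0.69,0.59,0.93,1],[0,0,0,0.69,0.59,0.93,1]]]'; python3 g.py 0.565 -0.21 0.17 78 40
python3 - <<'E'
from rig import *
import cv2
for n in("side","top"): cv2.imwrite(f"pics/{n}1.png",camera(n)["frame"][:,:,::-1])
E
```

```text
time: 2.6
position: [0.5192, -0.2513, 0.2999]
ee_rot: [-3.134, -0.699, 1.35]
contact_force: [0.4, -1.2, 0.1]
grip_width: 1.002
t 2.6 pos [ 0.5192 -0.2513  0.2999] rpy [-3.134 -0.699  1.35 ] F [ 0.4 -1.2  0.1] q [ 1.01  0.5  -0.39  1.46 -0.44  1.53  0.5 ]
tip [ 0.5215 -0.2406  0.2869] head 77.63 tilt 40.03
turn [-0.0001 -0.0002 -0.0028] shift [-0.3    0.244  0.877] deg 0.5
```

View pics/side1.png

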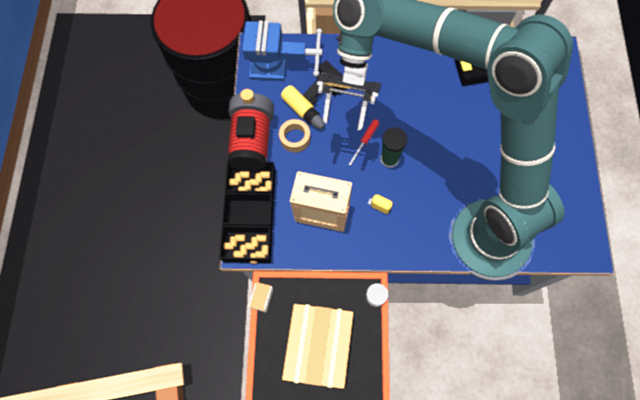

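View pics/top1.png

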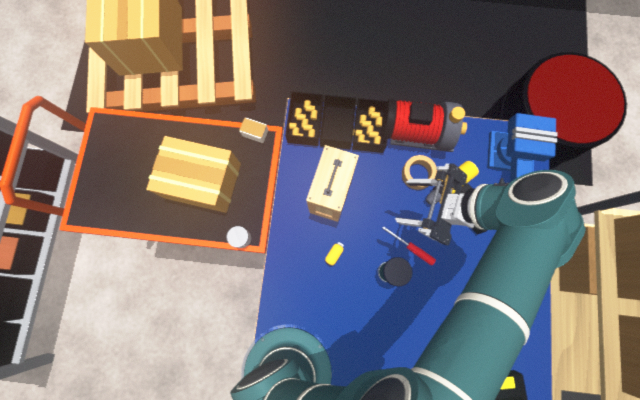

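```bash
python3 - <<'E'
from h import *
w=pts(dict(np.load("pics/top0.npz")))
for n,(u0,u1,v0,v1) in dict(vise=(485,558,110,210),driver=(380,437,222,268)).items():
    q=w[v0:v1,u0:u1].reshape(-1,3);q=q[q[:,2]>(.012 if n=="driver" else .03)];print(n,q.min(0).round(3),q.max(0).round(3))
from rig import camera
w=pts(camera("side"))
for u,v in((355,15),(440,40),(355,70),(515,70)): print(u,v,w[v,u].round(3))
E
```

```text
vise [ 0.575 -0.773  0.03 ] [ 0.87  -0.573  0.174]
driver [ 0.353 -0.435  0.012] [ 0.489 -0.248  0.177]
355 15 [ 0.491 -0.415  0.609]
440 40 [ 0.296 -0.294  0.676]
355 70 [ 0.485 -0.345  0.471]
515 70 [ 0.163 -0.16   0.761]
```

```bash
python3 -m jog '[[[0,0,0,-0.1,0.08,0.29,1],[0,0,0,-0.2,0.16,0.58,1],[0,0,0,-0.3,0.244,0.877,1],[0,0,0,-0.3,0.244,0.877,1],[0,0,0,-0.3,0.244,0.877,1]]]'; python3 g.py 0.5665 -0.192 0.043 78.2 40
```

```text
time: 3.38
position: [0.5649, -0.2118, 0.1712]
ee_rot: [-3.136, -0.699, 1.349]
contact_force: [-0.0, -0.2, 0.9]
grip_width: 0.997
t 3.38 pos [ 0.5649 -0.2118  0.1712] rpy [-3.136 -0.699  1.349] F [-0.  -0.2  0.9] q [ 0.92  0.64 -0.4   1.56 -0.44  1.28  0.53]
tip [ 0.5672 -0.2012  0.1582] head 77.51 tilt 40.03
turn [ 0.0013 -0.0002 -0.0039] shift [-0.449 -0.015  0.739] deg 0.7
```

```bash
python3 -m jog '[[[0,0,0,-0.15,0,0.25,1],[0,0,-0.002,-0.3,-0.01,0.5,1],[0.001,0,-0.004,-0.449,-0.015,0.739,1],[0.001,0,-0.004,-0.449,-0.015,0.739,1],[0.001,0,-0.004,-0.449,-0.015,0.739,1]]]'; python3 g.py 0.5665 -0.142 0.043 78.2 40
python3 - <<'E'
from rig import *
import cv2
for n in("side","top"):
  f=camera(n)["frame"][:,:,::-1]
  cv2.imwrite(f"pics/{n}2.png",cv2.resize(f[60:260,240:500],None,fx=3,fy=3))
E
```

```text
time: 4.0
position: [0.5673, -0.1935, 0.0454]
ee_rot: [3.137, -0.697, 1.366]
contact_force: [1.0, -0.6, -0.2]
grip_width: 0.996
t 4.0 pos [ 0.5673 -0.1935  0.0454] rpy [ 3.137 -0.697  1.366] F [ 1.  -0.6 -0.2] q [ 0.9   0.79 -0.39  1.63 -0.42  1.07  0.63]
tip [ 0.5696 -0.1828  0.0323] head 78.1 tilt 39.96
turn [0.0012 0.0002 0.0003] shift [ 0.247 -0.076  0.227] deg 0.2
```

View pics/side2.png

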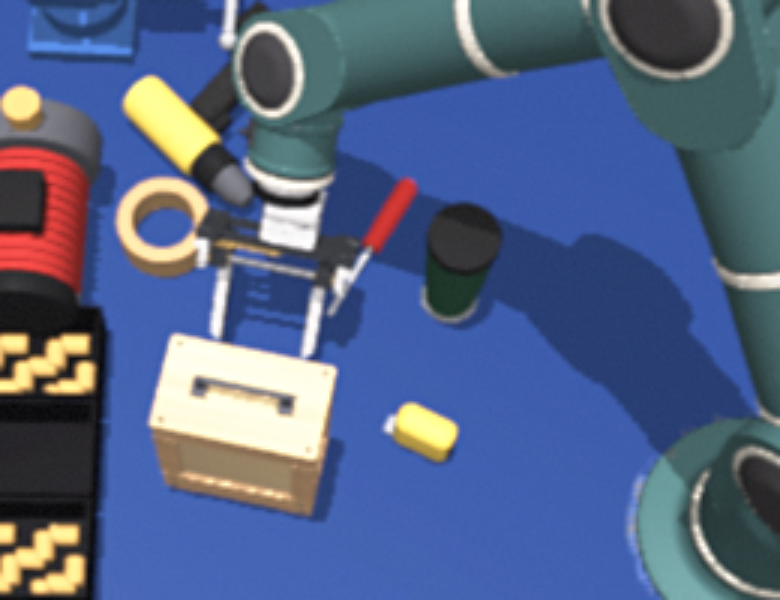

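View pics/top2.png

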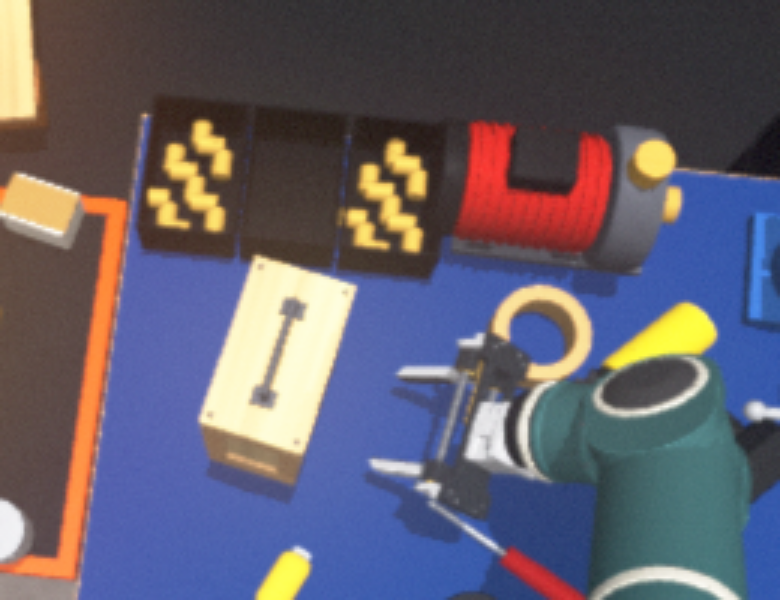

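```bash
python3 -m jog '[[[0,0,0,0.1,0,0.09,1],[0,0,0,0.17,0,0.16,1],[0,0,0,0.22,0,0.2,1],[0,0,0,0.235,0,0.218,1],[0,0,0,0.235,0,0.218,1]]]'; python3 g.py 0.572 -0.046 0.043 78.2 40
```

```text
time: 4.72
position: [0.5772, -0.1463, 0.0426]
ee_rot: [3.137, -0.697, 1.367]
contact_force: [0.2, -1.1, -0.3]
grip_width: 1.0
t 4.72 pos [ 0.5772 -0.1463  0.0426] rpy [ 3.137 -0.697  1.367] F [ 0.2 -1.1 -0.3] q [ 0.85  0.77 -0.42  1.69 -0.45  1.    0.6 ]
tip [ 0.5795 -0.1356  0.0296] head 78.13 tilt 39.93
turn [0.0012 0.0004 0.0005] shift [ 0.498 -0.172  0.413] deg 0.2
```

```bash
python3 -m jog '[[[0,0,0,0.03,0,0.025,1],[0,0,0,0.06,0,0.05,1],[0,0,0,0.1,-0.01,0.085,1],[0,0,0,0.15,-0.03,0.125,1],[0,0,0,0.2,-0.05,0.165,1],[0,0,0,0.25,-0.065,0.21,1],[0,0,0,0.3,-0.085,0.25,1],[0,0,0,0.35,-0.1,0.29,1],[0,0,0,0.38,-0.11,0.315,1],[0,0,0,0.39,-0.115,0.325,1]]]'; python3 g.py 0.570 -0.046 0.043 78.2 40
python3 - <<'E'
from rig import *
from h import *
for n in("side","top"):
  c=camera(n);f=c["frame"][:,:,::-1];w=pts(c);x,y,z=w[...,0],w[...,1],w[...,2]
  rect(w,(z>.218)&(z<.245)&(x>.45)&(x<.75)&(y>-.1)&(y<.3),n+" lid")
  cv2.imwrite(f"pics/{n}3.png",cv2.resize(f[60:300,200:460],None,fx=2.5,fy=2.5))
E
```

```text
time: 5.98
position: [0.5764, -0.0693, 0.0426]
ee_rot: [3.135, -0.695, 1.366]
contact_force: [0.0, -10.1, -0.3]
grip_width: 1.001
t 5.97 pos [ 0.5764 -0.0693  0.0426] rpy [ 3.135 -0.695  1.366] F [  0.  -10.1  -0.3] q [ 0.79  0.73 -0.46  1.8  -0.5   0.89  0.56]
tip [ 0.5787 -0.0587  0.0295] head 78.03 tilt 39.81
turn [0.0018 0.0011 0.0003] shift [ 0.112 -0.074  0.089] deg 0.4
side lid [291, 188, 62, 44, 1778] c [575.4 -20.5] sz [104.3 171.1] ang 78.34 z 232.2 244.3
top lid [287, 144, 53, 67, 2022] c [578.9 -21.5] sz [100.2 170.6] ang 77.88 z 235.2 244.8
```

View pics/top3.png

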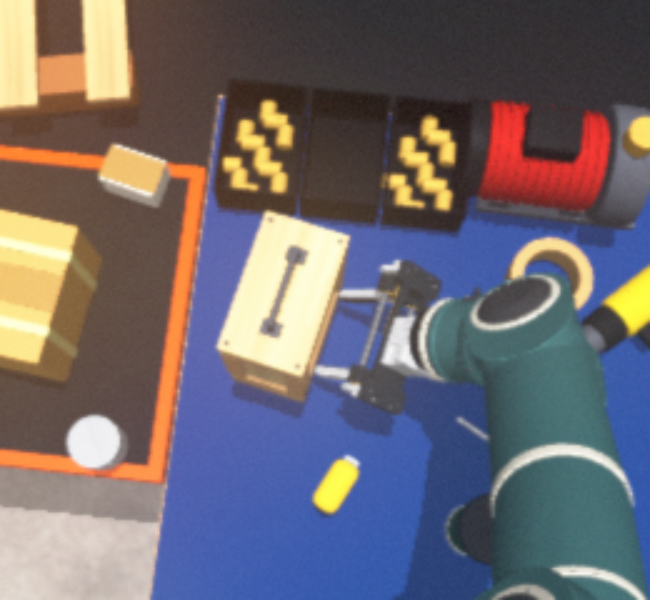

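```bash
python3 g.py 0.571 0.036 0.043 80.5 40
```

```text
t 6.08 pos [ 0.5764 -0.0693  0.0426] rpy [ 3.135 -0.695  1.366] F [ 1.3 -6.8 -1. ] q [ 0.79  0.73 -0.46  1.8  -0.5   0.89  0.56]
tip [ 0.5787 -0.0587  0.0295] head 78.03 tilt 39.82
turn [ 0.01    0.001  -0.0095] shift [ 0.524 -0.181  0.432] deg 2.5
```

```bash
python3 -m jog '[[[0,0,0,0.03,-0.01,0.025,1],[0.001,0,-0.001,0.08,-0.03,0.065,1],[0.002,0,-0.002,0.13,-0.045,0.108,1],[0.003,0,-0.003,0.18,-0.06,0.15,1],[0.004,0,-0.004,0.23,-0.08,0.19,1],[0.005,0,-0.005,0.28,-0.097,0.23,1],[0.006,0,-0.006,0.33,-0.114,0.272,1],[0.007,0,-0.007,0.38,-0.131,0.313,1],[0.008,0,-0.008,0.43,-0.149,0.355,1],[0.009,0.001,-0.009,0.48,-0.166,0.396,1],[0.01,0.001,-0.0095,0.515,-0.178,0.425,1],[0.01,0.001,-0.0095,0.524,-0.181,0.432,1]]]'; python3 g.py 0.5665 0.12 0.043 82.2 40
python3 - <<'E'
from rig import *
from h import *
for n in("side","top"):
  c=camera(n);f=c["frame"][:,:,::-1];w=pts(c);x,y,z=w[...,0],w[...,1],w[...,2]
  rect(w,(z>.218)&(z<.245)&(x>.45)&(x<.75)&(y>-.1)&(y<.3),n+" lid")
  rect(w,(z>.128)&(z<.15)&(x>.3)&(x<.9)&(y>.23)&(y<.6),n+" carton")
  cv2.imwrite(f"pics/{n}4.png",cv2.resize(f[60:300,200:460],None,fx=2.5,fy=2.5))
E
```

```text
time: 7.58
position: [0.5715, 0.0349, 0.0428]
ee_rot: [3.14, -0.696, 1.405]
contact_force: [0.5, -10.4, -0.1]
grip_width: 1.005
t 7.58 pos [0.5715 0.0349 0.0428] rpy [ 3.14  -0.696  1.405] F [  0.5 -10.4  -0.1] q [ 0.68  0.7  -0.52  1.89 -0.54  0.77  0.51]
tip [0.5733 0.0457 0.0297] head 80.41 tilt 39.88
turn [ 0.0068  0.0007 -0.0073] shift [ 0.426 -0.127  0.354] deg 1.8
side lid [321, 186, 20, 12, 98] c [550.5 -73.1] sz [25.2 58. ] ang 82.66 z 223.1 244.6
side lid [292, 222, 63, 44, 1869] c [568.7  84.7] sz [102.2 170.5] ang 80.32 z 232.6 243.8
side carton [283, 304, 70, 85, 4714] c [579.1 370.2] sz [222.2 180. ] ang 83.28 z 138.4 149.7
top lid [250, 143, 53, 66, 2046] c [572.6  82.8] sz [101.2 170.9] ang 80.27 z 235.3 242.2
top lid [325, 179, 14, 28, 90] c [538.4 -74.2] sz [81.2 32. ] ang 13.71 z 225.0 244.9
top carton [147, 136, 85, 70, 4088] c [583.7 368. ] sz [223.7 180.5] ang 83.16 z 141.3 148.3
```

View pics/top4.png

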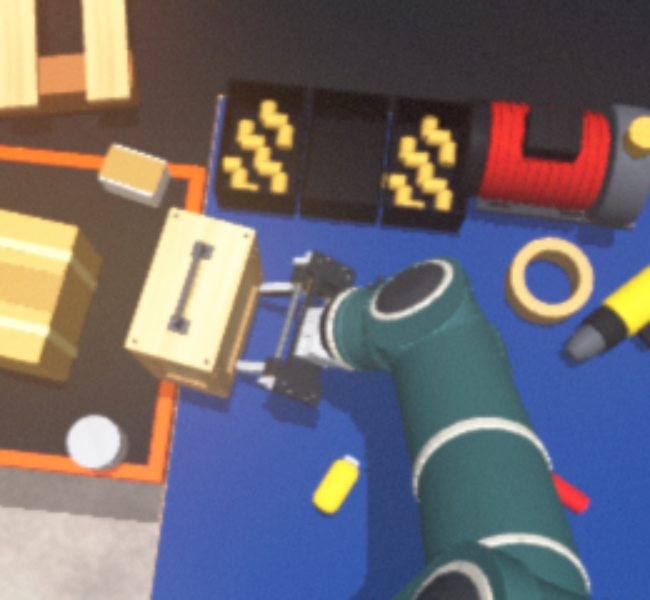

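View pics/side4.png

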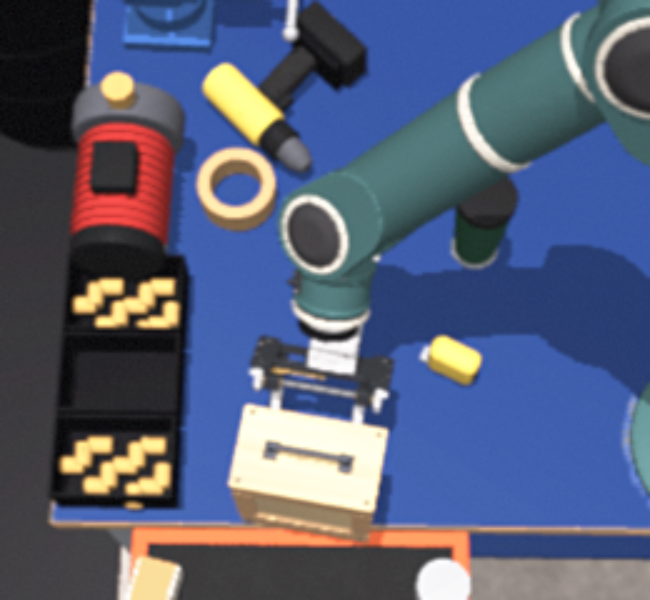

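```bash
python3 -m jog '[[[0,0,0,0.04,-0.012,0.034,1],[0.001,0,-0.001,0.08,-0.024,0.067,1],[0.001,0,-0.001,0.12,-0.036,0.1,1],[0.002,0,-0.002,0.16,-0.048,0.133,1],[0.003,0,-0.003,0.2,-0.06,0.166,1],[0.004,0,-0.004,0.24,-0.072,0.2,1],[0.005,0,-0.005,0.28,-0.084,0.233,1],[0.005,0,-0.005,0.32,-0.096,0.266,1],[0.006,0,-0.006,0.36,-0.108,0.3,1],[0.007,0.001,-0.007,0.4,-0.12,0.333,1],[0.007,0.001,-0.007,0.42,-0.126,0.35,1],[0.007,0.001,-0.007,0.426,-0.127,0.354,1]]]'; python3 g.py 0.5645 0.158 0.043 83.2 40
python3 - <<'E'
from rig import *
from h import *
for n in("side","top"):
  c=camera(n);f=c["frame"][:,:,::-1];w=pts(c);x,y,z=w[...,0],w[...,1],w[...,2]
  rect(w,(z>.218)&(z<.245)&(x>.45)&(x<.75)&(y>.05)&(y<.3),n+" lid")
  rect(w,(z>.128)&(z<.15)&(x>.3)&(x<.9)&(y>.25)&(y<.6),n+" carton")
  cv2.imwrite(f"pics/{n}5.png",cv2.resize(f[80:340,140:440],None,fx=2.2,fy=2.2))
E
```

```text
time: 9.18
position: [0.5666, 0.119, 0.0424]
ee_rot: [-3.141, -0.697, 1.432]
contact_force: [-0.0, -8.9, -3.6]
grip_width: 0.999
t 9.18 pos [0.5666 0.119  0.0424] rpy [-3.141 -0.697  1.432] F [-0.  -8.9 -3.6] q [ 0.58  0.69 -0.57  1.94 -0.58  0.67  0.45]
tip [0.5681 0.1298 0.0294] head 82.09 tilt 39.95
turn [ 0.0038  0.0003 -0.0049] shift [ 0.199 -0.05   0.161] deg 1.1
side lid [293, 252, 63, 43, 1959] c [563.3 172.3] sz [102.6 169.8] ang 82.17 z 232.1 243.0
side carton [283, 304, 70, 85, 4709] c [579.2 370. ] sz [222.8 180.1] ang 83.22 z 138.4 149.4
top lid [220, 142, 51, 65, 2057] c [567.5 171. ] sz [101.9 171.3] ang 82.0 z 234.8 244.4
top carton [147, 136, 85, 70, 4086] c [584.1 367.7] sz [224.6 180.8] ang 83.05 z 141.3 149.7
```

View pics/top5.png

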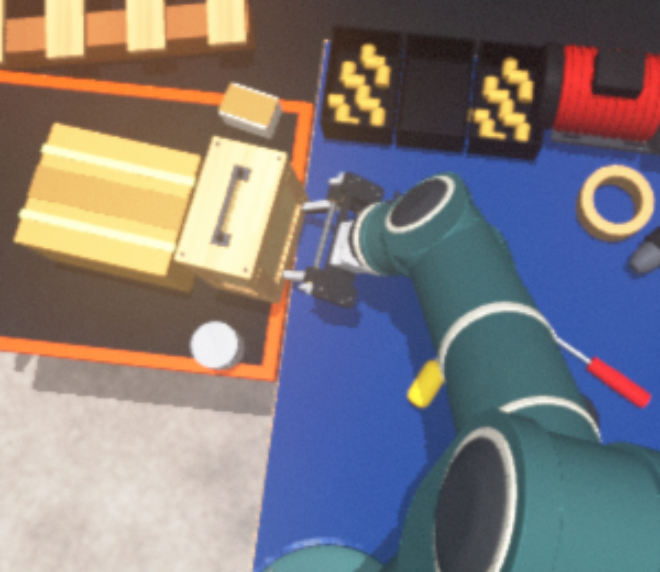

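```bash
python3 g.py 0.5655 0.150 0.043 83.2 40; python3 g.py 0.5655 0.153 0.043 83.2 40
```

```text
t 9.28 pos [0.5666 0.1189 0.0424] rpy [-3.141 -0.697  1.432] F [ 0.3 -7.  -3.1] q [ 0.58  0.69 -0.57  1.94 -0.58  0.67  0.45]
tip [0.5681 0.1297 0.0293] head 82.09 tilt 39.95
turn [ 0.0038  0.0003 -0.0049] shift [ 0.16  -0.036  0.128] deg 1.1
t 9.28 pos [0.5666 0.1189 0.0424] rpy [-3.141 -0.697  1.432] F [ 0.3 -7.  -3.1] q [ 0.58  0.69 -0.57  1.94 -0.58  0.67  0.45]
tip [0.5681 0.1297 0.0293] head 82.09 tilt 39.95
turn [ 0.0038  0.0003 -0.0049] shift [ 0.175 -0.039  0.141] deg 1.1
```

```bash
python3 -m jog '[[[0,0,0,0.02,-0.005,0.016,1],[0.001,0,-0.001,0.05,-0.011,0.04,1],[0.002,0,-0.002,0.08,-0.018,0.064,1],[0.002,0,-0.003,0.11,-0.025,0.088,1],[0.003,0,-0.004,0.135,-0.03,0.108,1],[0.004,0,-0.005,0.153,-0.034,0.122,1],[0.004,0,-0.005,0.162,-0.036,0.13,1],[0.004,0,-0.005,0.165,-0.036,0.132,1]]]'; python3 g.py 0.565 0.153 0.043 83.2 40
python3 - <<'E'
from rig import *
from h import *
for n in("side","top"):
  c=camera(n);f=c["frame"][:,:,::-1];w=pts(c);x,y,z=w[...,0],w[...,1],w[...,2]
  rect(w,(z>.218)&(z<.245)&(x>.45)&(x<.75)&(y>.08)&(y<.3),n+" lid")
  rect(w,(z>.128)&(z<.15)&(x>.3)&(x<.9)&(y>.25)&(y<.6),n+" carton")
  cv2.imwrite(f"pics/{n}6.png",cv2.resize(f[80:340,140:440],None,fx=2.2,fy=2.2))
E
```

```text
time: 10.28
position: [0.5658, 0.1498, 0.0425]
ee_rot: [3.141, -0.695, 1.451]
contact_force: [0.3, -7.9, -3.5]
grip_width: 1.007
t 10.28 pos [0.5658 0.1498 0.0425] rpy [ 3.141 -0.695  1.451] F [ 0.3 -7.9 -3.5] q [ 0.53  0.69 -0.58  1.94 -0.58  0.65  0.43]
tip [0.5671 0.1606 0.0294] head 83.14 tilt 39.84
turn [ 0.0003  0.0009 -0.0002] shift [ 0.018 -0.008  0.011] deg 0.2
side lid [293, 263, 64, 43, 1989] c [561.4 203.3] sz [101.1 170.2] ang 83.13 z 232.1 242.4
side carton [283, 304, 70, 85, 4702] c [579.2 370. ] sz [222.7 180.5] ang 83.34 z 138.3 149.2
top lid [209, 142, 51, 65, 2059] c [565.5 202.1] sz [102.9 171. ] ang 82.72 z 234.9 244.6
top carton [147, 136, 77, 70, 3570] c [584.3 369.8] sz [224.1 181.1] ang 83.1 z 141.3 148.2
```

View pics/top6.png

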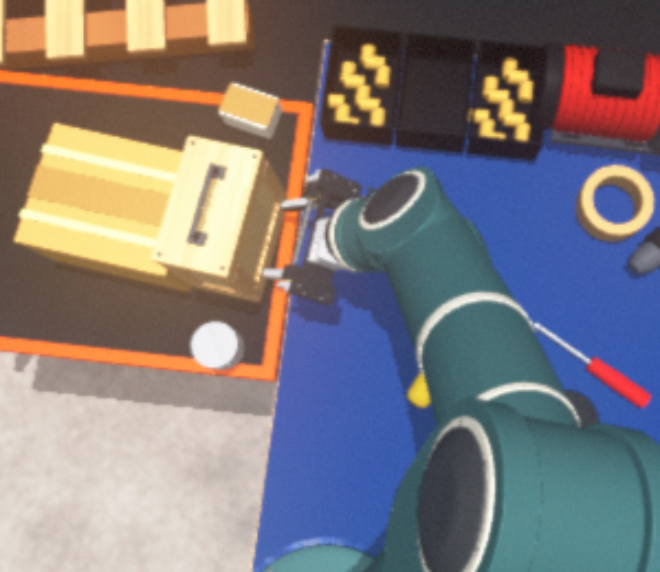

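```bash
python3 -m jog '[[[0,0,0,0.01,0,0.008,1],[0,0,0,0.018,0,0.014,1],[0,0,0,0.024,0,0.019,1],[0,0,0,0.024,0,0.019,1]]]'; python3 g.py 0.560 0.11 0.043 83.2 40
python3 - <<'E'
from rig import *
from h import *
for n in("side","top"):
  c=camera(n);f=c["frame"][:,:,::-1];w=pts(c);x,y,z=w[...,0],w[...,1],w[...,2]
  rect(w,(z>.218)&(z<.245)&(x>.45)&(x<.75)&(y>.08)&(y<.3),n+" lid")
  rect(w,(z>.128)&(z<.15)&(x>.3)&(x<.9)&(y>.25)&(y<.6),n+" carton")
E
```

```text
time: 10.88
position: [0.5663, 0.1533, 0.042]
ee_rot: [3.141, -0.694, 1.45]
contact_force: [-0.6, -6.6, -4.1]
grip_width: 0.997
t 10.88 pos [0.5663 0.1533 0.042 ] rpy [ 3.141 -0.694  1.45 ] F [-0.6 -6.6 -4.1] q [ 0.52  0.69 -0.58  1.94 -0.59  0.64  0.42]
tip [0.5676 0.164  0.0289] head 83.07 tilt 39.74
turn [ 0.0006  0.0014 -0.0005] shift [-0.22  -0.007 -0.192] deg 0.3
side lid [293, 264, 64, 42, 1992] c [561.7 206.1] sz [101.1 170.3] ang 83.24 z 231.8 242.0
side carton [283, 304, 70, 85, 4710] c [579.2 369.8] sz [223.2 180.3] ang 83.27 z 138.3 149.6
top lid [208, 141, 52, 66, 2060] c [565.8 204.2] sz [103.2 170.9] ang 83.16 z 234.7 244.7
top carton [147, 136, 76, 70, 3535] c [584.3 370.1] sz [223.3 180.9] ang 83.18 z 141.4 148.2
```

```bash
python3 -m jog '[[[0,0,0,-0.05,0,-0.045,1],[0,0,0,-0.15,0,-0.13,1],[0,0,0,-0.3,0,-0.26,1],[0,0,0,-0.45,0,-0.39,1],[0,0,0,-0.45,0,-0.39,1],[0,0,0,-0.45,0,-0.39,1],[0,0,0,-0.45,0,-0.39,1]]]'; python3 g.py 0.55 0 0.1 83.2 40
python3 - <<'E'
from rig import *
from h import *
for n in("side","top"):
  c=camera(n);f=c["frame"][:,:,::-1];w=allobj(c,n)
  cv2.imwrite(f"pics/{n}7.png",f)
E
```

```text
time: 11.85
position: [0.5553, 0.0652, 0.0439]
ee_rot: [3.141, -0.694, 1.451]
contact_force: [0.1, 0.9, -0.1]
grip_width: 0.998
t 11.85 pos [0.5553 0.0652 0.0439] rpy [ 3.141 -0.694  1.451] F [ 0.1  0.9 -0.1] q [ 0.66  0.68 -0.54  1.92 -0.54  0.75  0.51]
tip [0.5566 0.076  0.0308] head 83.12 tilt 39.76
turn [ 0.0004  0.0013 -0.0003] shift [-0.096  0.017 -0.566] deg 0.3
side lid [324, 189, 27, 19, 126] c [524.1 -49.8] sz [84.5 36.8] ang 19.71 z 225.3 244.1
side lid [294, 262, 63, 42, 1989] c [561.1 200.9] sz [102.2 170. ] ang 83.1 z 231.1 242.8
side carton [283, 304, 70, 85, 4714] c [579.2 369.7] sz [222.9 180.1] ang 83.25 z 138.4 149.9
side >25 [281, 68, 66, 61, 1524] c [ 604.8 -525.2] sz [211.9 200.1] ang 50.02 z 51.6 101.9
side >25 [219, 89, 57, 174, 5303] c [ 828.6 -179.2] sz [163.7 564.5] ang 0.33 z 94.9 199.2
side >25 [279, 119, 31, 31, 486] c [ 684.3 -362.3] sz [107.2 114. ] ang 3.25 z 44.9 59.1
side >25 [382, 135, 26, 30, 412] c [ 335.8 -268.2] sz [77.2 41.5] ang 13.76 z 134.3 182.9
side >25 [256, 172, 14, 12, 73] c [ 792.  -201.2] sz [55.7 33.7] ang 25.72 z 30.2 41.2
side >25
[... 1151 characters left out ...]
25 [403, 155, 34, 33, 559] c [ 686.9 -363.1] sz [109.  106.6] ang 1.82 z 49.0 55.5
top >25 [426, 161, 71, 73, 1952] c [ 598.7 -522.5] sz [213.5 198. ] ang 43.57 z 54.5 99.5
top >25 [285, 163, 47, 62, 1113] c [549.2  -4.2] sz [133.3 177.5] ang 83.67 z 164.2 199.9
top >25 [227, 226, 24, 22, 393] c [401.8 205.1] sz [65.1 65. ] ang 30.92 z 67.9 74.1
top >25 [325, 243, 19, 22, 240] c [ 380.7 -105.8] sz [35.9 71.8] ang 63.31 z 65.4 72.8
top >25 [411, 243, 25, 21, 109] c [ 415.1 -390. ] sz [93.6 18.5] ang 58.81 z 27.3 32.4
top deckbox [240, 118, 27, 22, 392] c [775.4 215.2] sz [82.2 55.7] ang 76.61 z 51.5 58.7
top deckbox [242, 167, 28, 50, 95] c [552.4 153. ] sz [ 47.7 175.8] ang 66.48 z 45.8 60.0
```

View pics/side7.png

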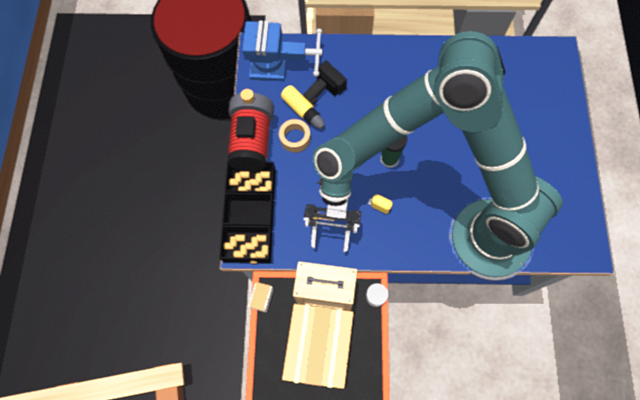

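View pics/top7.png

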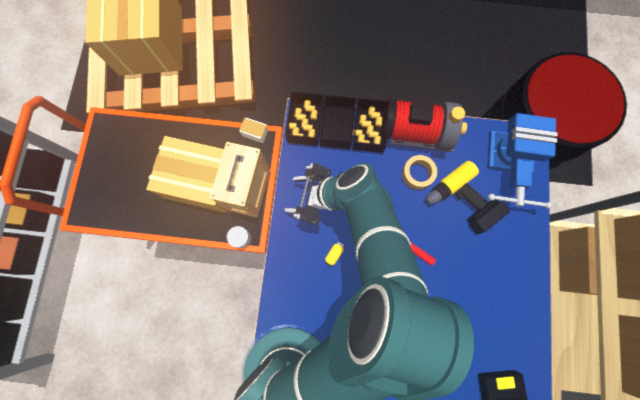

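```bash
python3 - <<'E'
from rig import *
from h import *
for n in("side","top"):
  c=camera(n);w=pts(c);x,y,z=w[...,0],w[...,1],w[...,2]
  for nm,m in(("lid",(z>.222)&(z<.24)&(x>.49)&(x<.63)&(y>.15)&(y<.25)),("carton",(z>.13)&(z<.146)&(x>.49)&(x<.63)&(y>.28)&(y<.45))):
    q=w[m];A=np.c_[q[:,:2]-q[:,:2].mean(0),np.ones(len(q))];print(n,nm,np.linalg.lstsq(A,q[:,2],rcond=None)[0].round(4))
E
python3 g.py 0.5665 0.145 0.043 83.2 40; python3 g.py 0.5675 0.160 0.043 83.2 40
```

```text
side lid [-0.0022 -0.0013  0.231 ]
side carton [-1.000e-04  8.000e-04  1.384e-01]
top lid [0.0037 0.0051 0.2339]
top carton [ 0.0059 -0.0018  0.1413]
t 12.05 pos [0.5554 0.065  0.0438] rpy [ 3.141 -0.694  1.451] F [ 0.1  0.6 -0.2] q [ 0.66  0.68 -0.54  1.92 -0.54  0.75  0.51]
tip [0.5568 0.0758 0.0308] head 83.1 tilt 39.75
turn [ 0.0005  0.0014 -0.0003] shift [0.41  0.009 0.348] deg 0.3
t 12.05 pos [0.5554 0.065  0.0438] rpy [ 3.141 -0.694  1.451] F [ 0.1  0.6 -0.2] q [ 0.66  0.68 -0.54  1.92 -0.54  0.75  0.51]
tip [0.5568 0.0758 0.0308] head 83.1 tilt 39.75
turn [ 0.0005  0.0014 -0.0003] shift [0.487 0.004 0.412] deg 0.3
```

```bash
python3 -m jog '[[[0,0,0,0.15,0,0.12,1],[0,0,0,0.3,0,0.25,1],[0,0,0,0.38,0.005,0.32,1],[0,0,0,0.41,0.005,0.348,1],[0,0,0,0.43,0.005,0.365,1],[0,0,0,0.445,0.005,0.378,1],[0,0,0,0.46,0.005,0.39,1],[0,0,0,0.475,0.005,0.402,1],[0,0,0,0.487,0.005,0.412,1],[0,0,0,0.487,0.005,0.412,1]]]'; python3 g.py 0.560 0.11 0.043 83.2 40
python3 - <<'E'
from rig import *
from h import *
for n in("side","top"):
  c=camera(n);f=c["frame"][:,:,::-1];w=pts(c);x,y,z=w[...,0],w[...,1],w[...,2]
  rect(w,(z>.218)&(z<.245)&(x>.45)&(x<.75)&(y>.1)&(y<.3),n+" lid")
  rect(w,(z>.128)&(z<.15)&(x>.3)&(x<.9)&(y>.25)&(y<.6),n+" carton")
  q=w[(z>.222)&(z<.24)&(x>.49)&(x<.63)&(y>.15)&(y<.25)];A=np.c_[q[:,:2]-q[:,:2].mean(0),np.ones(len(q))];print(np.linalg.lstsq(A,q[:,2],rcond=None)[0].round(4))
E
```

```text
time: 13.3
position: [0.5683, 0.158, 0.0427]
ee_rot: [3.14, -0.692, 1.449]
contact_force: [-1.8, -8.8, 3.2]
grip_width: 1.003
t 13.3 pos [0.5683 0.158  0.0427] rpy [ 3.14  -0.692  1.449] F [-1.8 -8.8  3.2] q [ 0.52  0.69 -0.58  1.94 -0.59  0.63  0.41]
tip [0.5696 0.1688 0.0296] head 82.98 tilt 39.65
turn [ 0.0011  0.0019 -0.0007] shift [-0.248 -0.016 -0.209] deg 0.4
side lid [293, 264, 63, 43, 1993] c [562.4 206.9] sz [101.6 170.2] ang 83.21 z 231.1 244.5
side carton [283, 304, 70, 85, 4715] c [579.  368.4] sz [225.6 180. ] ang 83.26 z 138.4 149.7
[-0.0033  0.0064  0.2312]
top lid [208, 141, 51, 65, 2057] c [566.3 205.6] sz [102.  170.5] ang 82.84 z 233.8 244.3
top carton [147, 136, 75, 70, 3504] c [583.8 367.4] sz [227.2 181.2] ang 82.7 z 141.4 149.6
[0.0018 0.0069 0.2338]
```

```bash
python3 -m jog '[[[0,0,0,-0.05,0,-0.045,1],[0,0,0,-0.15,0,-0.13,1],[0,0,0,-0.3,0,-0.26,1],[0,0,0,-0.45,0,-0.39,1],[0,0,0,-0.45,0,-0.39,1],[0,0,0,-0.45,0,-0.39,1],[0,0,0,-0.45,0,-0.39,1]]]'
python3 - <<'E'
from rig import *
from h import *
for n in("side","top"):
  c=camera(n);f=c["frame"][:,:,::-1];w=pts(c);x,y,z=w[...,0],w[...,1],w[...,2]
  rect(w,(z>.218)&(z<.245)&(x>.45)&(x<.75)&(y>.1)&(y<.3),n+" lid")
  rect(w,(z>.128)&(z<.15)&(x>.3)&(x<.9)&(y>.25)&(y<.6),n+" carton")
  q=w[(z>.222)&(z<.24)&(x>.49)&(x<.63)&(y>.15)&(y<.25)];A=np.c_[q[:,:2]-q[:,:2].mean(0),np.ones(len(q))];print(np.linalg.lstsq(A,q[:,2],rcond=None)[0].round(4))
  cv2.imwrite(f"pics/{n}8.png",cv2.resize(f[80:340,140:440],None,fx=2.2,fy=2.2))
E
```

```text
time: 14.28
position: [0.5572, 0.07, 0.0447]
ee_rot: [3.14, -0.692, 1.45]
contact_force: [-0.9, 0.3, 0.0]
grip_width: 1.002
side lid [293, 264, 63, 43, 1993] c [562.1 206.5] sz [102.  169.8] ang 83.18 z 231.1 243.7
side carton [283, 304, 70, 85, 4720] c [578.8 365.3] sz [231.9 180.5] ang 83.25 z 138.4 149.0
[0.0033 0.0039 0.2312]
top lid [208, 141, 51, 65, 2049] c [566.2 205.3] sz [101.6 170.4] ang 82.91 z 233.9 242.9
top carton [147, 136, 75, 70, 3509] c [583.7 366.4] sz [227.7 180.6] ang 83.03 z 141.4 148.8
[0.0042 0.0095 0.2338]
```

View pics/top8.png

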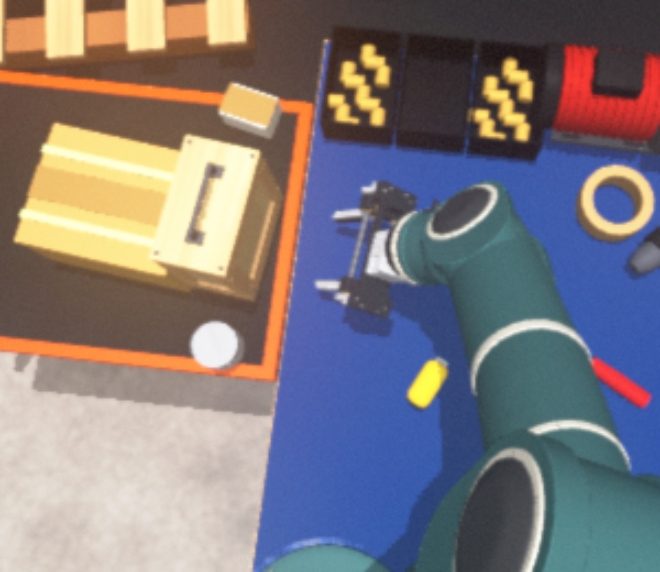

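```bash
python3 -c "
from rig import *
print(state()['time'],state()['contact_force']); print(job_done())"
```

```text
14.375 [ 0.38497713 -0.0459648   0.01565766]
the job is handed in; nothing more can be done
None
```

I pushed the crate low on its pine base with both open fingertips, the gripper tilted about 40° away from it. It slid off the bench and onto the trolley deck, next to the carton. I then drew the fingers back about 90 mm over the bench and handed the job in at 14.4 s.

**Last checks:**

| Check | Result |
|---|---|
| Gap to the carton | about 4 mm (limit 15 mm) |
| Sideways offset from the carton's middle | about 2–3 mm (limit 30 mm) |
| Angle to the carton | under 0.01 rad (limit 0.1 rad) |
| Tilt, from the slope of the lid in the depth images | 0.005 rad (side camera) and 0.010 rad (top camera); limit 0.03 rad |
| Carton | far edge within about 1 mm of where it started |
| Tin, fittings, tape and tape measure | within about 2 mm, checked before the last push |
| Drill | side camera showed up to 10 mm of shift, top camera about 3 mm; nothing came near it, so I take this as noise |
| Screwdriver | top camera only, within about 1 mm |
| Tumbler | partly hidden by the arm, so not measured again |
| Force on the tool | near zero |

**What disagreed:** After the first pass I read the gap as about 4 mm. When I withdrew, the crate's lid settled back about 5 mm, so the gap was really about 10 mm. The fingers had probably been holding its rear edge up by a millimetre or two after the step down onto the deck. I pushed about 6 mm more, and that time it stayed put when I drew back. The two cameras also differ by about 4 mm in absolute position, so I measured the gap within each camera's own view.

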